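# Pack the plant-collecting kit tray

## Robot

A 7-joint arm with a two-finger parallel gripper is mounted at the origin on a cart in front of the work surface, level with it; the furniture and walls round the work are solid. World frame = base frame: x ahead of the robot, y to its left, z up, the work surface at z = 0. Lengths are in m, angles in rad, forces in N, time in s.
With the tool pointing down it reaches from about 0.4 to 0.85 m from the base axis. Payload 10.4 kg.
Tool frame: the origin (TCP) lies at the very end of the fingers, on their centre line; the grasp point (between the pads) lies 19 mm behind it; z points along the fingers, y is the line along which they close (so a half turn about z gives the same grasp; the last joint's range is limited). The gripper opens to 85 mm and grips with 20 to 120 N. Pads are 22 mm wide; open, the fingers measure 114 mm over their backs; the gripper's body (76 mm by 85 mm) begins 54 mm behind the grasp point. The pads swing forward as they close: fully open they stand 13 mm farther back than shut.
Start: joints at [1.257, 0.332, -0.065, 1.46, 0.022, 1.35, -0.088], TCP at [0.179, -0.599, 0.231] pointing down, gripper open.
Joint ranges: [-2.6, 2.6], [-0.5, 2.12], [-1.47, 1.34], [0.16, 2.42], [-1.27, 4.41], [0.06, 2.06], [-2.6, 2.6]. Speed limits (rad/s): [2.22, 2.22, 2.79, 2.79, 3.14, 3.14, 3.14].

## Interface

Orientations are given as a unit quaternion [x, y, z, w].
In Python, from workcell import manip, vision, order gives the robot as it stands. The module is installed in compiled form; this text tells all that it offers.
- The arm moves only by the tool move_arm, never from a script. Its argument "motion" is a list of rows, each a list of 3 entries, a list of its own where there are three numbers: the shift along the tool's x, y, z scaled (see below), then the turn, a rotation vector about the tool's x, y, z scaled (see below), then the opening, from -1 (shut) to 1 (fully open). In form: [[[dx, dy, dz], [wx, wy, wz], hand], ...]. A call has 1 to 12 rows; each row shifts and turns the commanded pose from where the row before left it, along the tool's axes as they then stand; what a row does not reach is not made up. The controller multiplies each number of a shift by 0.75 m and each number of a turn by pi/4 rad. A row lasts 1/10 s, in which the tool goes at most 50 mm and 8.59 degrees, less where a joint would pass 70% of its speed; a pose out of reach is approached as far as the arm can. A call with a number of a shift or a turn outside -1 to 1 is refused whole. A call with a gripper value outside its range is refused whole. The fingers move at their own pace and stop on an object; "newtons" is the grip in N (left out, the last holds). Time passes only in rows, so rows that do not move let the fingers close. It gives the time, the measured TCP pose, the force, the opening and the grip force at its end, in the units of the state.
- manip.get_obs(): the state, without advancing time (a new reading comes with each control period).
- vision.camera(name): name is "side" or "top"; returns a dict with "pixels" (420x560x3 uint8, red, green, blue), "fx", "fy", "cx", "cy" (pixels), "R" (3x3) and "t" (3): a world point X has camera coordinates R X + t. Camera axes: x right, y down, z forward; pixel columns grow to the right and rows downward; lengths in m; the calibration is good to about 2 mm. A picture is of the moment at which its call begins. There is no depth.
- order.hand_in(): hands the job in; it is judged then, once.
The state is a dict: "clock": time; "joint_pos": joint angles; "joint_velocities": joint speeds; "tau": joint torques, N m; "position": TCP position; "ee_rot": TCP orientation; "ft_force": force on the tool from outside, world axes, zero at the start; "torque": the same for the moment, N m; "grip_width": opening from 0.0 (shut) to 1.0 (fully open); "grasp_force": force on a finger pad.
Only numpy, scipy, OpenCV 4.12 (cv2) and the standard library are available. Lean on these libraries where they do the work, as an engineer would, in place of code of your own. Each camera call takes 0.05 s, during which the arm holds its last target. There are 200 camera calls.

## Task

Pack the collecting kit: from the open middle of the table, in front of the green trays, put the capped vial, the lidded film canister, the lidded tub and the pocket loupe into the plywood tray, each resting flat or upright in the recess of the insert that is made for it. The open beaker and the film canister without a lid do not belong to the kit: leave them standing where they are.

Things in the scene. Friction and masses are not known exactly. Their poses are not given: they have to be found in the camera images.
- vial: Slim closed glass specimen vial with a pale screw cap, standing, 23 mm diameter, 62 mm high, the cap (from 46 mm up) 20 mm diameter; origin at the centre of its underside, z up.
- canister: Closed black film canister with a grey press-on lid, standing in front of the green trays (the canisters at the very back of the table are not meant), 32 mm diameter (lid 34 mm), 50 mm high; origin at the centre of its underside, z up.
- tub: Yellow round screw tub with its lid on, standing, 66 mm diameter, 41 mm high; origin at the centre of its underside, z up.
- pocket_loupe: Folded pocket loupe lying flat: dark body with a pale round lens end, 31 mm wide (its x axis), 68 mm long (its y axis), 15 mm high (the dark body, 28 mm wide, runs from 34 mm on the -y side to 10 mm on the +y side, the lens end is the +y side); origin at the centre of its underside, z up. Turned by up to 0.6 rad.
- beaker: Look-alike, stays: open white plastic beaker, no lid, standing, 63 mm diameter at the rim, 65 mm high; origin at the centre of its underside.
- open_canister: Look-alike, stays: black film canister without a lid, so hollow when seen from above, standing, 34 mm diameter, 44 mm high; origin at the centre of its underside.
- vial_insert: Fixed wooden insert 94 x 94 x 16 mm, one of four in the plywood tray (208 mm square, rim 18 mm high), two by two, in any order; tray turned up to 0.3 rad. Underside 6, top 22 mm above the table; origin at the centre of its underside, axes along its sides. Central round recess 38 mm across, 10 mm deep (floor 6 mm above the origin), for the vial.
- canister_insert: Fixed wooden insert 94 x 94 x 16 mm, one of four in the plywood tray (208 mm square, rim 18 mm high), two by two, in any order; tray turned up to 0.3 rad. Underside 6, top 22 mm above the table; origin at the centre of its underside, axes along its sides. Central round recess 48 mm across, 10 mm deep (floor 6 mm above the origin), for the closed canister.
- tub_insert: Fixed wooden insert 94 x 94 x 16 mm, one of four in the plywood tray (208 mm square, rim 18 mm high), two by two, in any order; tray turned up to 0.3 rad. Underside 6, top 22 mm above the table; origin at the centre of its underside, axes along its sides. Central round recess 80 mm across, 10 mm deep (floor 6 mm above the origin), for the tub.
- loupe_insert: Fixed wooden insert 94 x 94 x 16 mm, one of four in the plywood tray (208 mm square, rim 18 mm high), two by two, in any order; tray turned up to 0.3 rad. Underside 6, top 22 mm above the table; origin at the centre of its underside, axes along its sides. Central oblong recess 44 mm (x) by 81 mm (y), 6 mm deep (floor 10 mm above the origin), for the loupe, either way round.
There are look-alikes about, which are no part of the job. What is shaped like the canister but purple is not meant.

How it is judged:
At the end, for the whole second after the job is handed in: Vial, lidded canister, tub and loupe each lie with their centre within 10 mm of the centre of their own insert, on its recess floor (underside less than 4 mm above it), tilted less than 0.15 rad and at rest; the open beaker and the open canister stand upright within 30 mm of where they began (horizontal distance between vial and vial_insert below 0.01 m and z of vial in the frame of vial_insert below 0.01 m and angle between each of vial, canister, tub, pocket_loupe, beaker, open_canister's own z axis and vertical below 0.15 rad and linear speed of each of vial, canister, tub, pocket_loupe below 0.02 m/s and horizontal distance between canister and canister_insert below 0.01 m and z of canister in the frame of canister_insert below 0.01 m and horizontal distance between tub and tub_insert below 0.01 m and z of tub in the frame of tub_insert below 0.01 m and horizontal distance between pocket_loupe and loupe_insert below 0.01 m and z of pocket_loupe in the frame of loupe_insert below 0.014 m and distance of each of beaker, open_canister from where it was at the start of the episode below 0.03 m); the robot touches nothing.
It fails at once if the open beaker is moved more than 30 mm (distance of beaker from where it was at the start of the episode above 0.03 m).
It fails at once if the open canister is moved more than 30 mm (distance of open_canister from where it was at the start of the episode above 0.03 m).
It also fails if it takes over 115 s, if anything falls off the work surface, if the arm or the gripper's body presses on something with over 40 N, if the wrist force passes 120 N, or if a joint passes its speed limit or range.

## Working session

There is one attempt and no reset: what is moved stays moved. The work goes in short steps, Python scripts to look and compute and a tool call to move; the robot and the scene stay as the last step left them, time stands still between calls to the robot, and variables do not carry over. Pictures are saved under pics/ and viewed, at most 14 in all, crops included, and the job is handed in when it is done.

Besides the shell and the picture viewer there is one more tool, called after ">>>" as name(argument=value, ...), one argument or row to a line, values as JSON. move_arm: Moves the arm, as the interface text tells. Its arguments: {"type":"object","properties":{"motion":{"type":"array"},"newtons":{"type":"number"}},"required":["motion"]}

```bash
mkdir -p pics; cat > h.py <<'E'
import numpy as np, cv2
from workcell import manip, vision, order
def snap(name,fn):
    c=vision.camera(name); np.savez(f'pics/{fn}.npz',**c); cv2.imwrite(f'pics/{fn}.png',np.ascontiguousarray(c['pixels'][:,:,::-1])); return c
def load(fn): return dict(np.load(f'pics/{fn}.npz'))
def ray(c,u,v,z):
    R=np.array(c['R']);t=np.array(c['t']);o=-R.T@t
    d=R.T@np.array([(u-c['cx'])/c['fx'],(v-c['cy'])/c['fy'],1]); return o+d*(z-o[2])/d[2]
def proj(c,X):
    p=np.array(c['R'])@np.array(X)+np.array(c['t']); return c['fx']*p[0]/p[2]+c['cx'],c['fy']*p[1]/p[2]+c['cy']
E
python3 - <<'E'
from h import *
for n in('top','side'):
    c=snap(n,n+'0'); print(n,c['fx'],-np.array(c['R']).T@c['t'],np.round(c['R'],3).tolist())
o=manip.get_obs(); print(o)
E
```

```text
top 401.7052796337316 [ 0.42708959 -0.01265269  1.03933803] [[-0.007, -1.0, 0.003], [-0.994, 0.006, -0.113], [0.113, -0.004, -0.994]]
side 462.73782232245276 [0.23678472 0.90997123 0.43326883] [[-0.951, -0.308, 0.014], [-0.121, 0.333, -0.935], [0.284, -0.891, -0.355]]
{'clock': 0.1, 'joint_pos': array([ 1.25737136,  0.33285771, -0.06470482,  1.46086835,  0.02159734,
        1.34989116, -0.0884715 ]), 'joint_velocities': array([ 0.00019224, -0.00225358, -0.00133103, -0.00180698,  0.00168188,
        0.0008547 , -0.00164115]), 'tau': array([ 1.88455742e-03, -6.26750278e+01,  4.95383434e-02, -3.92429996e+01,
        1.64662383e-02,  7.01412544e-03,  8.87074521e-05]), 'position': array([ 0.17911724, -0.598429  ,  0.23055962]), 'ee_rot': array([ 9.89442241e-01,  1.44926223e-01, -1.23386018e-04, -6.53059213e-04]), 'ft_force': array([0.32427922, 0.42906885, 0.6180781 ]), 'torque': array([-0.04885785,  0.04592736,  0.01320371]), 'grasp_force': 0.0, 'grip_width': 0.9978595170975005}
```

View pics/top0.png

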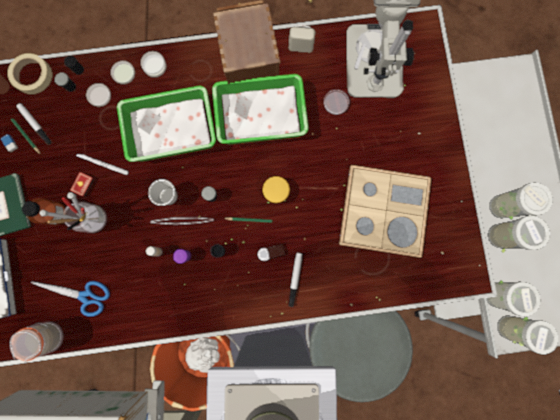

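View pics/side0.png

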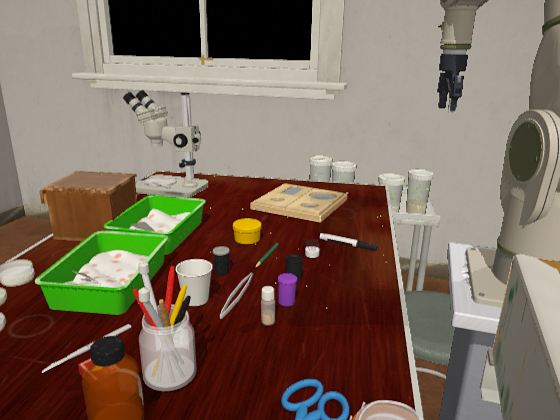

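The top view shows:
- beaker at (163,192)
- grey-topped canister at (209,193)
- tub at (276,190)
- vial at (153,252)
- purple look-alike at (181,256)
- black canister at (218,251), with no grey lid, so probably the open one
- loupe at (271,253)
- tray at (386,210)

In the tray, the vial recess looks to be at (370,189), the loupe's at (407,194), the canister's at (365,226) and the tub's at (402,232). I'll confirm these in one enlarged crop.

```bash
python3 - <<'E'
from h import *
im=cv2.imread('pics/top0.png')
cv2.imwrite('pics/crop1.png',cv2.resize(im[160:275,135:295],None,fx=5,fy=5,interpolation=cv2.INTER_CUBIC))
cv2.imwrite('pics/crop2.png',cv2.resize(im[160:265,330:440],None,fx=5,fy=5,interpolation=cv2.INTER_CUBIC))
E
```

```text
(no output)
```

View pics/crop1.png

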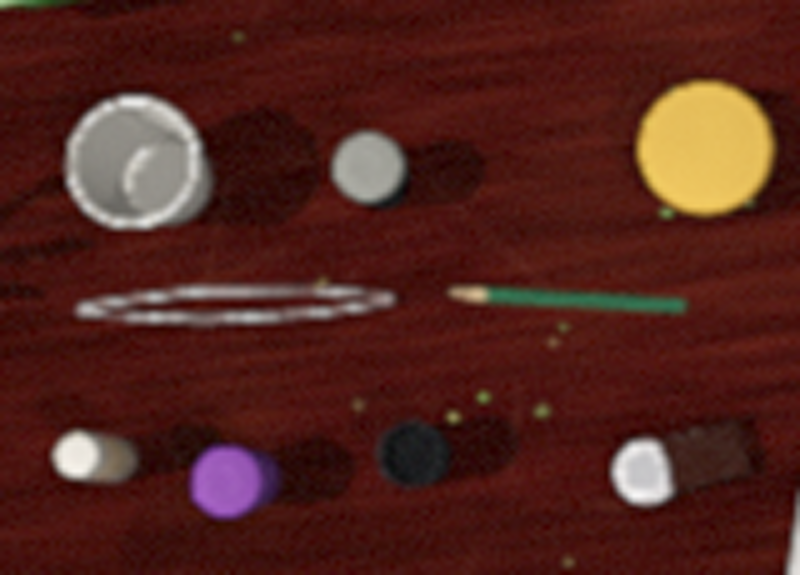

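View pics/crop2.png

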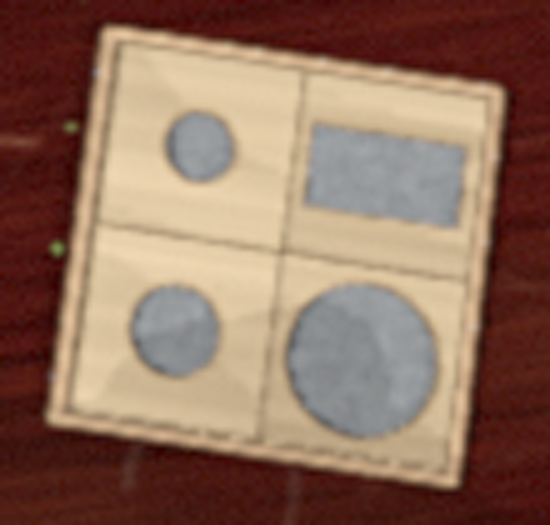

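The crop confirms them. The grey-lidded canister is at (209,193). The black one at (218,251) is hollow, so it's the open one, and the purple one at (180,256) isn't meant. The loupe's lens is at (263,254) with the body to its right. In the tray, the vial recess is upper left, the canister's lower left, the loupe's upper right and the tub's lower right.

```bash
python3 - <<'E'
from h import *
c=load('top0'); im=c['pixels']; hsv=cv2.cvtColor(im,cv2.COLOR_RGB2HSV).astype(int)
H,S,V=[hsv[...,i] for i in range(3)]
def blobs(m,box,z,name,amin=20):
    u0,v0,u1,v1=box; mm=np.zeros(m.shape,np.uint8); mm[v0:v1,u0:u1]=m[v0:v1,u0:u1]
    cs,_=cv2.findContours(mm,cv2.RETR_EXTERNAL,cv2.CHAIN_APPROX_NONE)
    for k in cs:
        if cv2.contourArea(k)<amin: continue
        M=cv2.moments(k); u,v=M['m10']/M['m00'],M['m01']/M['m00']
        W=np.array([ray(c,*p[0],z)[:2] for p in k],np.float32)
        (r,e,a)=cv2.minAreaRect(W); (e2,rad)=cv2.minEnclosingCircle(W)
        print(name,'px',round(u,1),round(v,1),'xy',ray(c,u,v,z)[:2].round(4),'rect',np.round(r,4),np.round(e,4),round(a,1),'circ',np.round(e2,4),round(2*rad,4))
yel=(H>15)&(H<35)&(S>110)&(V>120)
blobs(yel,(255,170,300,212),.041,'tub')
grey=(S<60)&(V>90)
blobs(grey,(198,180,222,204),.050,'can')
blobs((S<60)&(V>150),(140,240,162,262),.062,'vial')
blobs((S<60)&(V>130),(255,240,275,266),.013,'lens')
blobs((S<70)&(V>100),(150,176,180,210),.065,'beaker')
blobs((S<130)&(V<70),(208,240,228,262),.044,'open')
blobs((H>125)&(H<160)&(S>80)&(V>90),(165,240,195,270),.05,'purple')
# tray
blobs((H>85)&(H<135)&(S>15)&(V>90)&(V<190),(335,160,440,262),.022,'recess')
tray=((V>120)&~((H<8)&(S>150))); blobs(tray,(335,160,440,262),.020,'tray',500)
# loupe body
print(im[247:258,264:290,0].tolist())
E
```

```text
tub px 275.5 189.1 xy [ 0.5969 -0.0114] rect [ 0.5972 -0.0113] [0.068  0.0663] 89.6 circ [ 0.5968 -0.0117] 0.0695
can px 208.0 192.9 xy [0.5867 0.1568] rect [0.5872 0.1563] [0.0322 0.0334] 45.5 circ [0.5867 0.157 ] 0.036
vial px 150.0 250.7 xy [0.4442 0.2932] rect [0.4435 0.2932] [0.0196 0.0193] 89.6 circ [0.4437 0.2934] 0.0216
lens px 263.0 254.1 xy [0.4345 0.0215] rect [0.4349 0.0228] [0.028  0.0303] 89.6 circ [0.4348 0.0202] 0.0331
beaker px 162.1 192.3 xy [0.5865 0.2668] rect [0.5875 0.2658] [0.0652 0.0612] 1.7 circ [0.5868 0.2657] 0.0723
open px 217.1 250.5 xy [0.444  0.1335] rect [0.4435 0.1336] [0.0321 0.0339] 26.3 circ [0.4427 0.1338] 0.0362
purple px 179.9 255.9 xy [0.4313 0.2234] rect [0.4311 0.2233] [0.0345 0.034 ] 89.6 circ [0.4313 0.2234] 0.037
tray px 385.2 210.8 xy [ 0.5425 -0.2913] rect [ 0.5442 -0.2914] [0.2113 0.2104] 80.7 circ [ 0.5435 -0.291 ] 0.2913
[[94, 88, 69, 52, 56, 63, 68, 65, 62, 68, 68, 64, 60, 62, 64, 61, 59, 60, 56, 50, 48, 52, 55, 73, 75, 83], [178, 167, 128, 79, 59, 61, 65, 68, 67, 61, 64, 61, 67, 64, 63, 62, 62, 66, 57, 49, 54, 52, 55, 71, 80, 83], [
[... 297 characters left out ...]
64, 64, 51, 37, 41, 43, 64, 71], [198, 204, 216, 195, 132, 73, 60, 65, 65, 64, 61, 63, 63, 62, 62, 60, 59, 65, 65, 61, 53, 38, 39, 47, 60, 65], [198, 200, 204, 195, 148, 82, 59, 63, 60, 62, 63, 62, 64, 63, 60, 62, 65, 67, 68, 62, 53, 40, 37, 44, 58, 63], [199, 199, 204, 207, 163, 89, 61, 64, 62, 63, 66, 62, 60, 63, 61, 65, 65, 66, 59, 58, 51, 48, 44, 48, 60, 67], [200, 199, 206, 216, 174, 95, 62, 66, 66, 64, 64, 65, 62, 61, 59, 55, 54, 50, 45, 44, 46, 55, 57, 59, 56, 56], [199, 200, 210, 219, 180, 106, 67, 61, 62, 61, 64, 62, 55, 53, 48, 42, 44, 46, 51, 50, 50, 53, 54, 59, 59, 60], [209, 212, 219, 224, 193, 125, 67, 53, 54, 56, 49, 44, 44, 52, 58, 56, 59, 60, 59, 61, 59, 61, 60, 61, 62, 58]]
```

```bash
python3 - <<'E'
from h import *
c=load('top0'); im=c['pixels']; hsv=cv2.cvtColor(im,cv2.COLOR_RGB2HSV).astype(int)
H,S,V=[hsv[...,i] for i in range(3)]
print('S row252',S[252,262:296].tolist()); print('rec',hsv[189,370],'wood',hsv[175,360])
def rep(m,box,z,name,amin):
    u0,v0,u1,v1=box; mm=np.zeros(m.shape,np.uint8); mm[v0:v1,u0:u1]=m[v0:v1,u0:u1]
    cs,_=cv2.findContours(mm,cv2.RETR_EXTERNAL,cv2.CHAIN_APPROX_NONE)
    for k in cs:
        if cv2.contourArea(k)<amin: continue
        W=np.array([ray(c,*p[0],z)[:2] for p in k],np.float32)
        M=cv2.moments(k);u,v=M['m10']/M['m00'],M['m01']/M['m00']
        r,e,a=cv2.minAreaRect(W); print(name,round(u,1),round(v,1),ray(c,u,v,z)[:2].round(4),np.round(r,4),np.round(e,4),round(a,1),'d',np.round(2*np.sqrt(cv2.contourArea(W)/np.pi),4))
rep((S<60)&(V>60),(348,172,428,252),.022,'recess',40)
for th in (120,140,160): rep((S<th)&(V>40),(252,238,292,268),.014,'loupe',40)
# side checks: project estimated tops
s=load('side0')
for n,X in dict(tub=(.597,-.0115,.041),can=(.587,.1568,.05),vial=(.444,.293,.062),lens=(.435,.021,.012),beaker=(.5868,.266,.065),open=(.444,.1335,.044),tray=(.543,-.291,.02)).items(): print(n,np.round(proj(s,X),1))
E
```

```text
S row252 [4, 4, 3, 2, 2, 7, 19, 87, 153, 145, 141, 147, 155, 158, 162, 160, 152, 157, 143, 133, 137, 146, 144, 235, 255, 168, 217, 188, 206, 232, 186, 204, 203, 206]
rec [105   6 161] wood [ 18  69 219]
recess 401.9 231.6 [ 0.4889 -0.3312] [ 0.4882 -0.3303] [0.0737 0.0767] 87.9 d 0.0753
recess 364.7 225.6 [ 0.5048 -0.2372] [ 0.5045 -0.2374] [0.0444 0.0437] 44.0 d 0.0441
recess 406.5 194.8 [ 0.5833 -0.347 ] [ 0.5834 -0.347 ] [0.0804 0.0442] 80.6 d 0.0642
recess 369.6 189.0 [ 0.599  -0.2527] [ 0.5995 -0.2532] [0.0343 0.0334] 44.2 d 0.0333
loupe 263.3 254.0 [0.4347 0.0207] [0.4349 0.0202] [0.033  0.0354] 90.0 d 0.0337
loupe 266.5 252.9 [0.4375 0.0126] [0.4373 0.0037] [0.0369 0.0683] 8.3 d 0.0392
loupe 269.6 252.4 [0.4388 0.0048] [0.4377 0.0023] [0.037  0.0713] 9.1 d 0.0489
tub [246.7 223. ]
can [220.3 249.2]
vial [267.1 288.8]
lens [311.5 250.2]
beaker [194.3 266.3]
open [293.8 257.7]
tray [300.6 197.9]
```

All measurements agree: the sizes match, the recesses form a 95 mm grid, and the side-view projections land on the objects. First I turn the tool so the fingers close along the tray's long axis (yaw 1.406).

>>> move_arm(
  motion=[
    [[0,0,0],[0,0,-0.178],1],
    [[0,0,0],[0,0,-0.178],1],
    [[0,0,0],[0,0,-0.178],1],
    [[0,0,0],[0,0,-0.178],1],
    [[0,0,0],[0,0,-0.178],1],
    [[0,0,0],[0,0,-0.178],1],
    [[0,0,0],[0,0,-0.178],1],
    [[0,0,0],[0,0,-0.174],1],
    [[0,0,0],[0,0,0],1],
    [[0,0,0],[0,0,0],1],
  ],
  newtons=40,
)

```text
clock: 1.1
position: [0.1791, -0.5987, 0.231]
ee_rot: [0.764, 0.645, 0.0, -0.0]
ft_force: [0.2, -0.1, -0.6]
grip_width: 0.999
grasp_force: 0.0
```

```bash
cat >> h.py <<'E'
from scipy.spatial.transform import Rotation as Ro
T=dict(tub=(.597,-.0115),can=(.5867,.1568),vial=(.4442,.2932),loupe=(.4383,-.0016),vialI=(.5987,-.2529),canI=(.5049,-.2373),loupeI=(.5831,-.3467),tubI=(.4893,-.3311))
def plan(*pts):
    "chain of world points: tool shift values per row for each leg"
    o=manip.get_obs(); p=np.array(o['position']); R=Ro.from_quat(o['ee_rot'])
    x=R.as_matrix()[:,0]; print('t',o['clock'],'pos',p.round(4),'yaw',round(np.arctan2(x[1],x[0]),4),'z',R.as_matrix()[:,2].round(3),'j',o['joint_pos'].round(2),'w',o['grip_width'],'F',o['grasp_force'])
    for q in pts:
        d=R.inv().apply(np.array(q)-p)/.75; n=max(1,int(np.ceil(np.linalg.norm(d)/.062))); print(np.round(q,4),n,'rows of',(d/n).round(4)); p=np.array(q)
E
python3 -c "
from h import *
plan((*T['tub'],.16),(*T['tub'],.06))"
```

```text
t 1.1 pos [ 0.1791 -0.5987  0.231 ] yaw 1.4018 z [-0.  0. -1.] j [ 1.37  0.34 -0.21  1.45  0.07  1.36  0.99] w 0.9994581892153258 F 0.0
[ 0.597  -0.0115  0.16  ] 16 rows of [0.0541 0.0261 0.0059]
[ 0.597  -0.0115  0.06  ] 3 rows of [-0.      0.      0.0444]
```

>>> move_arm(
  motion=[
    [[0.054,0.026,0],[0,0,0],1],
    [[0.054,0.026,0],[0,0,0],1],
    [[0.054,0.026,0],[0,0,0],1],
    [[0.054,0.026,0],[0,0,0],1],
    [[0.054,0.026,0],[0,0,0],1],
    [[0.054,0.026,0],[0,0,0],1],
    [[0.054,0.026,0],[0,0,0],1],
    [[0.054,0.026,0],[0,0,0],1],
    [[0.054,0.026,0],[0,0,0],1],
    [[0.054,0.026,0],[0,0,0],1],
    [[0.054,0.026,0],[0,0,0],1],
    [[0.054,0.026,0],[0,0,0],1],
  ],
)

```text
clock: 2.3
position: [0.4905, -0.1562, 0.2315]
ee_rot: [0.764, 0.645, 0.0, 0.0]
ft_force: [0.8, -0.7, -1.1]
grip_width: 1.001
grasp_force: 0.0
```

```bash
python3 -c "
from h import *
plan((*T['tub'],.12),(*T['tub'],.055))"
```

```text
t 2.3 pos [ 0.4905 -0.1562  0.2315] yaw 1.4018 z [ 0. -0. -1.] j [ 0.81  0.14 -0.64  1.72  0.09  1.31 -0.01] w 1.0013337128202389 F 0.0
[ 0.597  -0.0115  0.12  ] 5 rows of [0.0428 0.0215 0.0297]
[ 0.597  -0.0115  0.055 ] 2 rows of [ 0.     -0.      0.0433]
```

>>> move_arm(
  motion=[
    [[0.0428,0.0215,0.0297],[0,0,0],1],
    [[0.0428,0.0215,0.0297],[0,0,0],1],
    [[0.0428,0.0215,0.0297],[0,0,0],1],
    [[0.0428,0.0215,0.0297],[0,0,0],1],
    [[0.0428,0.0215,0.0297],[0,0,0],1],
    [[0,0,0.0433],[0,0,0],1],
    [[0,0,0.0433],[0,0,0],1],
    [[0,0,0],[0,0,0],1],
  ],
)

```text
clock: 3.1
position: [0.5926, -0.0126, 0.0506]
ee_rot: [0.764, 0.646, -0.003, -0.003]
ft_force: [-0.0, 0.5, -0.1]
grip_width: 0.999
grasp_force: 0.0
```

```bash
python3 -c "
from h import *
plan((*T['tub'],.01))
c=snap('side','side1'); cv2.imwrite('pics/side1c.png',cv2.resize(cv2.imread('pics/side1.png')[110:270,140:340],None,fx=3.5,fy=3.5,interpolation=cv2.INTER_CUBIC))
p=manip.get_obs()['position']; print(proj(c,p), proj(c,p+[0,0,.013]), proj(c,p+[.0427,-.007,.013]),proj(c,p-[.0427,-.007,-.013]))"
```

```text
t 3.1 pos [ 0.5926 -0.0126  0.0506] yaw 1.4035 z [-0.008  0.    -1.   ] j [ 0.46  0.52 -0.65  1.7   0.35  1.05 -0.48] w 0.9985967146428912 F 0.0
[ 0.597  -0.0115  0.01  ] 1 rows of [0.0025 0.0059 0.0541]
(np.float64(247.9669193228048), np.float64(217.9082244573244)) (np.float64(247.92761403126434), np.float64(212.57717267706283)) (np.float64(231.77847996401303), np.float64(209.3942939988865)) (np.float64(264.64918560604633), np.float64(215.87287468865878))
```

View pics/side1c.png

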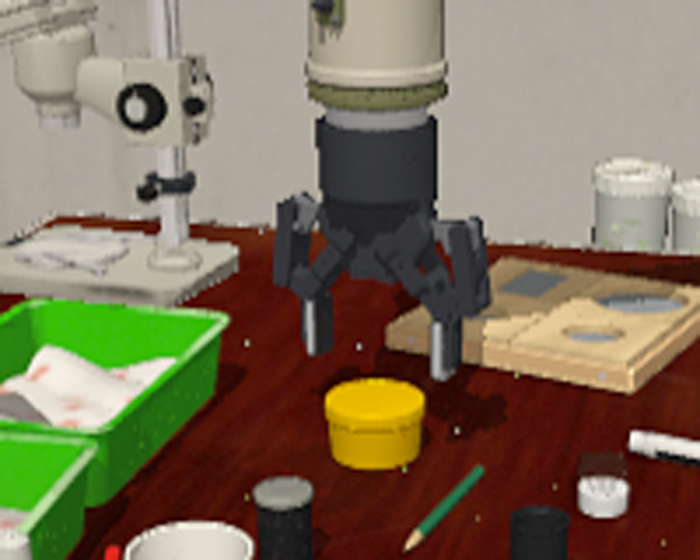

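The picture shows the fingers straddling the tub, finger tips about 8 mm behind the TCP when open. Next I descend to TCP z≈0.006 and close.

>>> move_arm(
  motion=[
    [[0.0024,0.0056,0],[-0.01,0,0],1],
    [[0,0,0.02],[0,0,0],1],
    [[0,0,0.02],[0,0,0],1],
    [[0,0,0.0195],[0,0,0],1],
    [[0,0,0],[0,0,0],-1],
    [[0,0,0],[0,0,0],-1],
    [[0,0,0],[0,0,0],-1],
    [[0,0,0],[0,0,0],-1],
    [[0,0,0],[0,0,0],-1],
    [[0,0,0],[0,0,0],-1],
  ],
  newtons=40,
)

```text
clock: 4.15
position: [0.6006, -0.0117, 0.0106]
ee_rot: [0.763, 0.646, 0.003, 0.003]
ft_force: [-1.2, 0.5, -0.6]
grip_width: 0.729
grasp_force: 43.7
```

```bash
python3 -c "
from h import *
plan((.597,-.0115,.12),(*T['tubI'],.12),(*T['tubI'],.018))"
```

```text
t 4.15 pos [ 0.6006 -0.0117  0.0106] yaw 1.4059 z [ 0.008 -0.001 -1.   ] j [ 0.44  0.57 -0.63  1.72  0.4   0.97 -0.51] w 0.7290977049714802 F 43.69886102154851
[ 0.597  -0.0115  0.12  ] 3 rows of [-0.0002 -0.0012 -0.0486]
[ 0.4893 -0.3311  0.12  ] 8 rows of [-0.0555 -0.009  -0.0001]
[ 0.4893 -0.3311  0.018 ] 3 rows of [ 0.     -0.0004  0.0453]
```

Gripped. The earlier pose reading was taken mid-motion, so I'll add settle rows from now on. Next: lift, undo the tilt and carry.

>>> move_arm(
  motion=[
    [[0,0,-0.02],[0.01,0,0],-1],
    [[0,0,-0.045],[0,0,0],-1],
    [[0,0,-0.045],[0,0,0],-1],
    [[0,0,-0.04],[0,0,0],-1],
    [[-0.025,-0.006,0],[0,0,0],-1],
    [[-0.05,-0.008,0],[0,0,0],-1],
    [[-0.05,-0.008,0],[0,0,0],-1],
    [[-0.05,-0.008,0],[0,0,0],-1],
    [[-0.05,-0.009,0],[0,0,0],-1],
    [[-0.05,-0.009,0],[0,0,0],-1],
    [[-0.05,-0.009,0],[0,0,0],-1],
    [[-0.05,-0.009,0],[0,0,0],-1],
  ],
)

```text
clock: 5.35
position: [0.5046, -0.2823, 0.1231]
ee_rot: [0.763, 0.647, 0.0, 0.0]
ft_force: [0.7, 0.1, -1.0]
grip_width: 0.735
grasp_force: 44.0
```

>>> move_arm(
  motion=[
    [[-0.05,-0.009,0],[0,0,0],-1],
    [[-0.015,-0.005,0],[0,0,0],-1],
    [[0,0,0],[0,0,0],-1],
    [[0,0,0],[0,0,0],-1],
    [[0,0,0],[0,0,0],-1],
  ],
)

```text
clock: 5.85
position: [0.4881, -0.3252, 0.123]
ee_rot: [0.762, 0.648, 0.0, 0.0]
ft_force: [0.0, 1.0, -1.7]
grip_width: 0.734
grasp_force: 44.0
```

```bash
python3 -c "
from h import *
plan((*T['tubI'],.05),(*T['tubI'],.0235))
snap('top','top2');c=cv2.imread('pics/top2.png')
cv2.imwrite('pics/top2c.png',cv2.resize(c[150:290,250:450],None,fx=3,fy=3))"
```

```text
t 5.85 pos [ 0.4881 -0.3252  0.123 ] yaw 1.4089 z [ 0.001  0.001 -1.   ] j [ 0.98  0.39 -0.57  1.67  0.23  1.15  0.18] w 0.7344532845077126 F 43.98971281712875
[ 0.4893 -0.3311  0.05  ] 2 rows of [-0.0038  0.0014  0.0487]
[ 0.4893 -0.3311  0.0235] 1 rows of [-0.     -0.      0.0353]
```

>>> move_arm(
  motion=[
    [[-0.0076,0.0028,0],[0,0,0],-1],
    [[0,0,0.04],[0,0,0],-1],
    [[0,0,0.04],[0,0,0],-1],
    [[0,0,0.015],[0,0,0],-1],
    [[0,0,0],[0,0,0],-1],
    [[0,0,0],[0,0,0],-1],
    [[0,0,0],[0,0,0],-1],
    [[0,0,0],[0,0,0],-1],
  ],
)

```text
clock: 6.7
position: [0.4888, -0.3337, 0.0529]
ee_rot: [0.763, 0.647, 0.0, 0.001]
ft_force: [-0.1, 0.5, -0.7]
grip_width: 0.737
grasp_force: 44.0
```

>>> move_arm(
  motion=[
    [[0.003,0,0],[0,0,0],-1],
    [[0,0,0.015],[0,0,0],-1],
    [[0,0,0.015],[0,0,0],-1],
    [[0,0,0.0085],[0,0,0],-1],
    [[0,0,0],[0,0,0],-1],
    [[0,0,0],[0,0,0],-1],
    [[0,0,0],[0,0,0],-1],
    [[0,0,0],[0,0,0],-1],
  ],
)

```text
clock: 7.5
position: [0.4884, -0.331, 0.0225]
ee_rot: [0.763, 0.647, 0.0, -0.0]
ft_force: [-0.4, -0.5, -0.5]
grip_width: 0.731
grasp_force: 44.7
```

>>> move_arm(
  motion=[
    [[0,0,0],[0,0,0],0.9],
    [[0,0,0],[0,0,0],0.9],
    [[0,0,0],[0,0,0],0.9],
    [[0,0,0],[0,0,0],0.9],
    [[0,0,-0.02],[0,0,0],0.9],
    [[0,0,-0.05],[0,0,0],0.5],
    [[0,0,-0.05],[0,0,0],0.2],
    [[0,0,-0.05],[0,0,0],0.2],
    [[0,0,0],[0,0,0],0.2],
    [[0,0,0],[0,0,0],0.2],
    [[0,0,0],[0,0,0],0.2],
    [[0,0,0],[0,0,0],0.2],
  ],
)

```text
clock: 8.7
position: [0.4879, -0.3307, 0.1492]
ee_rot: [0.763, 0.647, -0.0, -0.001]
ft_force: [-0.2, 0.6, 0.1]
grip_width: 0.599
grasp_force: 0.0
```

```bash
python3 -c "
from h import *
plan((*T['can'],.15),(*T['can'],.015))"
```

```text
t 8.7 pos [ 0.4879 -0.3307  0.1492] yaw 1.4062 z [-0.002  0.001 -1.   ] j [ 0.99  0.37 -0.57  1.64  0.21  1.2   0.2 ] w 0.5985763932699687 F 0.0
[0.5867 0.1568 0.15  ] 11 rows of [ 0.0603  0.0021 -0.0001]
[0.5867 0.1568 0.015 ] 3 rows of [-0.      0.0001  0.06  ]
```

>>> move_arm(
  motion=[
    [[0.06,0.002,0],[0,0,0],0.2],
    [[0.06,0.002,0],[0,0,0],0.2],
    [[0.06,0.002,0],[0,0,0],0.2],
    [[0.06,0.002,0],[0,0,0],0.2],
    [[0.06,0.002,0],[0,0,0],0.2],
    [[0.06,0.002,0],[0,0,0],0.2],
    [[0.06,0.002,0],[0,0,0],0.2],
    [[0.06,0.002,0],[0,0,0],0.2],
    [[0.06,0.002,0],[0,0,0],0.2],
    [[0.06,0.002,0],[0,0,0],0.2],
    [[0.06,0.002,0],[0,0,0],0.2],
    [[0,0,0],[0,0,0],0.2],
  ],
)

```text
clock: 9.9
position: [0.5843, 0.1627, 0.1495]
ee_rot: [0.76, 0.65, 0.001, -0.002]
ft_force: [-0.2, 0.0, -0.1]
grip_width: 0.597
grasp_force: 0.0
```

>>> move_arm(
  motion=[
    [[0,0,0.05],[0,0,0],0.2],
    [[0,0,0.03],[0,0,0],0.2],
    [[0,0,0],[0,0,0],0.2],
    [[0,0,0],[0,0,0],0.2],
    [[0,0,0],[0,0,0],0.2],
    [[0,0,0],[0,0,0],0.2],
  ],
)

```text
clock: 10.5
position: [0.5867, 0.1547, 0.0916]
ee_rot: [0.763, 0.646, 0.001, 0.001]
ft_force: [-0.2, 0.1, -0.6]
grip_width: 0.601
grasp_force: 0.0
```

```bash
python3 -c "
from h import *
plan((*T['can'],.085),(*T['can'],.014))
c=snap('top','top3')
im=c['pixels'][150:270,330:440]; cv2.imwrite('pics/top3c.png',cv2.resize(im[:,:,::-1],None,fx=4,fy=4))
h=cv2.cvtColor(c['pixels'],cv2.COLOR_RGB2HSV).astype(int); m=((h[...,0]>15)&(h[...,0]<35)&(h[...,1]>150)&(h[...,2]>120)); m[:, :375]=0;m[:,430:]=0;m[:200]=0;m[260:]=0
v,u=np.nonzero(m); print(len(u),u.mean(),v.mean(),ray(c,u.mean(),v.mean(),.053))"
```

```text
t 10.5 pos [0.5867 0.1547 0.0916] yaw 1.4058 z [ 0.002  0.    -1.   ] j [ 0.25  0.52 -0.75  1.64  0.38  1.14 -0.76] w 0.600673118234266 F 0.0
[0.5867 0.1568 0.085 ] 1 rows of [ 0.0027 -0.0004  0.0088]
[0.5867 0.1568 0.014 ] 2 rows of [-0.     -0.0001  0.0473]
539 404.6586270871985 231.59925788497216 [ 0.48701753 -0.32833324  0.053     ]
```

View pics/top3c.png

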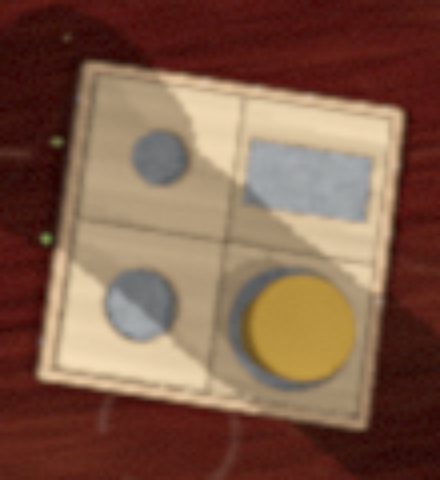

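The tub sits in its recess, about 4 mm off centre, with its lid at (404.7,231.6). Canister next.

>>> move_arm(
  motion=[
    [[0.0027,0,0.02],[0,0,0],0.2],
    [[0,0,0.04],[0,0,0],0.2],
    [[0,0,0.04],[0,0,0],0.2],
    [[0,0,0.0035],[0,0,0],0.2],
    [[0,0,0],[0,0,0],0.2],
    [[0,0,0],[0,0,0],0.2],
    [[0,0,0],[0,0,0],-1],
    [[0,0,0],[0,0,0],-1],
    [[0,0,0],[0,0,0],-1],
    [[0,0,0],[0,0,0],-1],
    [[0,0,0],[0,0,0],-1],
    [[0,0,0],[0,0,0],-1],
  ],
  newtons=40,
)

```text
clock: 11.75
position: [0.5872, 0.1569, 0.0142]
ee_rot: [0.763, 0.647, 0.001, 0.001]
ft_force: [-0.9, -0.7, 4.7]
grip_width: 0.355
grasp_force: 39.0
```

```bash
python3 -c "
from h import *
p=manip.get_obs()['position'];plan((p[0],p[1],.13),(*T['canI'],.13))"
```

```text
t 11.75 pos [0.5872 0.1569 0.0142] yaw 1.406 z [ 0.002  0.    -1.   ] j [ 0.21  0.61 -0.7   1.69  0.45  1.01 -0.82] w 0.35450271106886766 F 38.98405823953908
[0.5872 0.1569 0.13  ] 3 rows of [ 0.      0.0001 -0.0515]
[ 0.5049 -0.2373  0.13  ] 9 rows of [-0.0596 -0.0024 -0.    ]
```

>>> move_arm(
  motion=[
    [[0,0,-0.02],[0,0,0],-1],
    [[0,0,-0.045],[0,0,0],-1],
    [[0,0,-0.045],[0,0,0],-1],
    [[0,0,-0.044],[0,0,0],-1],
    [[-0.03,-0.001,0],[0,0,0],-1],
    [[-0.06,-0.0025,0],[0,0,0],-1],
    [[-0.06,-0.0025,0],[0,0,0],-1],
    [[-0.06,-0.0025,0],[0,0,0],-1],
    [[-0.06,-0.0025,0],[0,0,0],-1],
    [[-0.06,-0.0025,0],[0,0,0],-1],
    [[-0.06,-0.0025,0],[0,0,0],-1],
    [[-0.06,-0.0025,0],[0,0,0],-1],
  ],
)

```text
clock: 12.95
position: [0.5169, -0.1758, 0.1298]
ee_rot: [0.763, 0.647, 0.0, 0.001]
ft_force: [0.5, 0.0, -0.8]
grip_width: 0.353
grasp_force: 39.6
```

>>> move_arm(
  motion=[
    [[-0.06,-0.0025,0],[0,0,0],-1],
    [[-0.026,-0.001,0],[0,0,0],-1],
    [[0,0,0.03],[0,0,0],-1],
    [[0,0,0.05],[0,0,0],-1],
    [[0,0,0.015],[0,0,0],-1],
    [[0,0,0],[0,0,0],-1],
    [[0,0,0],[0,0,0],-1],
    [[0,0,0],[0,0,0],-1],
    [[0,0,0],[0,0,0],-1],
    [[0,0,0],[0,0,0],-1],
  ],
)

```text
clock: 13.95
position: [0.5045, -0.2374, 0.0577]
ee_rot: [0.763, 0.647, 0.0, 0.001]
ft_force: [0.4, 0.2, 0.0]
grip_width: 0.355
grasp_force: 39.6
```

```bash
python3 -c "
from h import *
plan((*T['canI'],.06),(*T['canI'],.027))"
```

```text
t 13.95 pos [ 0.5045 -0.2374  0.0577] yaw 1.4062 z [ 0.001 -0.001 -1.   ] j [ 0.88  0.42 -0.62  1.8   0.29  1.01 -0.02] w 0.35487421067956204 F 39.59846780170665
[ 0.5049 -0.2373  0.06  ] 1 rows of [ 0.0003  0.0005 -0.0031]
[ 0.5049 -0.2373  0.027 ] 1 rows of [ 0.    -0.     0.044]
```

>>> move_arm(
  motion=[
    [[0,0.0005,0.015],[0,0,0],-1],
    [[0,0,0.015],[0,0,0],-1],
    [[0,0,0.011],[0,0,0],-1],
    [[0,0,0],[0,0,0],-1],
    [[0,0,0],[0,0,0],-1],
    [[0,0,0],[0,0,0],-1],
    [[0,0,0],[0,0,0],0.1],
    [[0,0,0],[0,0,0],0.1],
    [[0,0,0],[0,0,0],0.1],
    [[0,0,0],[0,0,0],0.1],
  ],
)

```text
clock: 14.95
position: [0.5045, -0.2374, 0.0262]
ee_rot: [0.763, 0.647, 0.0, 0.0]
ft_force: [-0.1, -0.0, -0.2]
grip_width: 0.552
grasp_force: 0.0
```

>>> move_arm(
  motion=[
    [[0,0,-0.02],[0,0,0],0.1],
    [[0,0,-0.05],[0,0,0],0.1],
    [[0,0,-0.05],[0,0,0],0.1],
    [[0,0,-0.05],[0,0,0],0.1],
    [[0,0,0],[0,0,0],0.1],
    [[0,0,0],[0,0,0],0.1],
    [[0,0,0],[0,0,0],0.1],
  ],
)

```text
clock: 15.65
position: [0.5039, -0.2372, 0.1531]
ee_rot: [0.763, 0.647, -0.0, -0.0]
ft_force: [-0.6, -0.3, -0.4]
grip_width: 0.552
grasp_force: 0.0
```

```bash
python3 -c "
from h import *
plan((*T['vial'],.15),(*T['vial'],.09))"
```

```text
t 15.65 pos [ 0.5039 -0.2372  0.1531] yaw 1.4061 z [-0.001  0.    -1.   ] j [ 0.92  0.31 -0.66  1.71  0.2   1.19  0.04] w 0.5523291342652351 F 0.0
[0.4442 0.2932 0.15  ] 12 rows of [ 0.057  -0.0162  0.0004]
[0.4442 0.2932 0.09  ] 2 rows of [-0.    0.    0.04]
```

>>> move_arm(
  motion=[
    [[0.057,-0.0162,0],[0,0,0],0.1],
    [[0.057,-0.0162,0],[0,0,0],0.1],
    [[0.057,-0.0162,0],[0,0,0],0.1],
    [[0.057,-0.0162,0],[0,0,0],0.1],
    [[0.057,-0.0162,0],[0,0,0],0.1],
    [[0.057,-0.0162,0],[0,0,0],0.1],
    [[0.057,-0.0162,0],[0,0,0],0.1],
    [[0.057,-0.0162,0],[0,0,0],0.1],
    [[0.057,-0.0162,0],[0,0,0],0.1],
    [[0.057,-0.0162,0],[0,0,0],0.1],
    [[0.057,-0.0162,0],[0,0,0],0.1],
    [[0.057,-0.0162,0],[0,0,0],0.1],
  ],
)

```text
clock: 16.85
position: [0.4438, 0.2938, 0.1526]
ee_rot: [0.763, 0.646, -0.001, -0.0]
ft_force: [0.6, -0.3, 0.6]
grip_width: 0.551
grasp_force: 0.0
```

>>> move_arm(
  motion=[
    [[0,0,0.03],[0,0,0],0.1],
    [[0,0,0.03],[0,0,0],0.1],
    [[0,0,0],[0,0,0],0.1],
    [[0,0,0],[0,0,0],0.1],
    [[0,0,0],[0,0,0],0.1],
    [[0,0,0],[0,0,0],0.1],
  ],
)

```text
clock: 17.45
position: [0.4453, 0.2927, 0.1095]
ee_rot: [0.763, 0.646, 0.001, 0.0]
ft_force: [-0.1, -0.1, -0.6]
grip_width: 0.549
grasp_force: 0.0
```

```bash
python3 -c "
from h import *
plan((*T['vial'],.1),(*T['vial'],.02))
c=snap('side','side4'); cv2.imwrite('pics/side4c.png',cv2.resize(cv2.imread('pics/side4.png')[170:350,180:380],None,fx=3.3,fy=3.3))
print(proj(c,(*T['vial'],0)),proj(c,(*T['vial'],.062)))"
```

```text
t 17.45 pos [0.4453 0.2927 0.1095] yaw 1.4054 z [ 0.001  0.    -1.   ] j [ 0.14  0.39 -0.95  1.81  0.35  1.12 -1.1 ] w 0.5492763343698311 F 0.0
[0.4442 0.2932 0.1   ] 1 rows of [ 0.0005 -0.0016  0.0127]
[0.4442 0.2932 0.02  ] 2 rows of [-0.     -0.0001  0.0533]
(np.float64(266.6203356464325), np.float64(321.9574250241513)) (np.float64(266.9075333560962), np.float64(288.85292111706))
```

View pics/side4c.png

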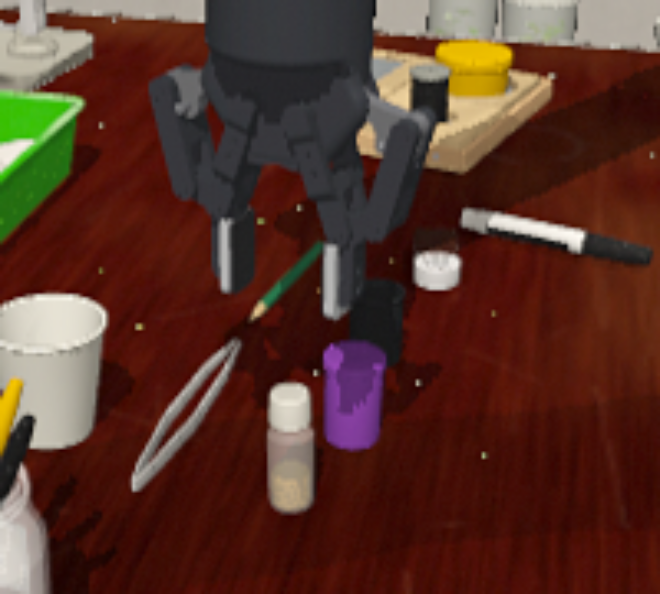

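Side view: the gripper is above the vial, whose cap is at (268,288) and base at (268,323). Purple is clear of the fingers, and the canister and tub stand upright in the tray.

>>> move_arm(
  motion=[
    [[0.0005,-0.0016,0.02],[0,0,0],0.1],
    [[0,0,0.04],[0,0,0],0.1],
    [[0,0,0.04],[0,0,0],0.1],
    [[0,0,0.02],[0,0,0],0.1],
    [[0,0,0],[0,0,0],0.1],
    [[0,0,0],[0,0,0],0.1],
    [[0,0,0],[0,0,0],-1],
    [[0,0,0],[0,0,0],-1],
    [[0,0,0],[0,0,0],-1],
    [[0,0,0],[0,0,0],-1],
    [[0,0,0],[0,0,0],-1],
    [[0,0,0],[0,0,0],-1],
  ],
  newtons=35,
)

```text
clock: 18.7
position: [0.4443, 0.2937, 0.0199]
ee_rot: [0.763, 0.647, 0.001, 0.0]
ft_force: [-1.2, -0.7, 5.8]
grip_width: 0.25
grasp_force: 34.0
```

```bash
python3 -c "
from h import *
p=manip.get_obs()['position'];plan((p[0],p[1],.15),(*T['vialI'],.15))"
```

```text
t 18.7 pos [0.4443 0.2937 0.0199] yaw 1.406 z [ 0.002  0.001 -1.   ] j [ 0.06  0.51 -0.87  1.88  0.48  0.97 -1.19] w 0.24986397537053537 F 34.038712608162314
[0.4443 0.2937 0.15  ] 3 rows of [ 0.0001  0.0001 -0.0578]
[ 0.5987 -0.2529  0.15  ] 13 rows of [-0.0527  0.0248 -0.    ]
```

>>> move_arm(
  motion=[
    [[0,0,-0.02],[0,0,0],-1],
    [[0,0,-0.05],[0,0,0],-1],
    [[0,0,-0.05],[0,0,0],-1],
    [[0,0,-0.053],[0,0,0],-1],
    [[-0.0265,0.0124,0],[0,0,0],-1],
    [[-0.0527,0.0248,0],[0,0,0],-1],
    [[-0.0527,0.0248,0],[0,0,0],-1],
    [[-0.0527,0.0248,0],[0,0,0],-1],
    [[-0.0527,0.0248,0],[0,0,0],-1],
    [[-0.0527,0.0248,0],[0,0,0],-1],
    [[-0.0527,0.0248,0],[0,0,0],-1],
    [[-0.0527,0.0248,0],[0,0,0],-1],
  ],
)

```text
clock: 19.9
position: [0.533, -0.0239, 0.15]
ee_rot: [0.763, 0.647, 0.0, 0.001]
ft_force: [1.2, 0.6, -0.1]
grip_width: 0.253
grasp_force: 34.5
```

>>> move_arm(
  motion=[
    [[-0.0527,0.0248,0],[0,0,0],-1],
    [[-0.0527,0.0248,0],[0,0,0],-1],
    [[-0.0527,0.0248,0],[0,0,0],-1],
    [[-0.0527,0.0248,0],[0,0,0],-1],
    [[-0.0527,0.0248,0],[0,0,0],-1],
    [[-0.0265,0.0124,0],[0,0,0],-1],
    [[0,0,0.05],[0,0,0],-1],
    [[0,0,0.05],[0,0,0],-1],
    [[0,0,0.01],[0,0,0],-1],
    [[0,0,0],[0,0,0],-1],
    [[0,0,0],[0,0,0],-1],
    [[0,0,0],[0,0,0],-1],
  ],
)

```text
clock: 21.1
position: [0.5991, -0.2538, 0.0684]
ee_rot: [0.763, 0.647, 0.001, 0.002]
ft_force: [0.5, -0.7, -0.2]
grip_width: 0.249
grasp_force: 34.5
```

```bash
python3 -c "
from h import *
plan((*T['vialI'],.06),(*T['vialI'],.032))"
```

```text
t 21.1 pos [ 0.5991 -0.2538  0.0684] yaw 1.4062 z [ 0.003 -0.001 -1.   ] j [ 0.82  0.61 -0.67  1.54  0.41  1.13 -0.1 ] w 0.2494188986539474 F 34.4777961645741
[ 0.5987 -0.2529  0.06  ] 1 rows of [ 0.0011 -0.0008  0.0113]
[ 0.5987 -0.2529  0.032 ] 1 rows of [ 0.     -0.0001  0.0373]
```

>>> move_arm(
  motion=[
    [[0.001,-0.0008,0.015],[0,0,0],-1],
    [[0,0,0.015],[0,0,0],-1],
    [[0,0,0.0175],[0,0,0],-1],
    [[0,0,0],[0,0,0],-1],
    [[0,0,0],[0,0,0],-1],
    [[0,0,0],[0,0,0],-1],
    [[0,0,0],[0,0,0],-1],
  ],
)

```text
clock: 21.8
position: [0.5971, -0.2526, 0.0297]
ee_rot: [0.763, 0.647, -0.0, -0.0]
ft_force: [0.8, 0.4, 0.1]
grip_width: 0.254
grasp_force: 37.7
```

>>> move_arm(
  motion=[
    [[0,0,-0.001],[0,0,0],-0.1],
    [[0,0,0],[0,0,0],-0.1],
    [[0,0,0],[0,0,0],-0.1],
    [[0,0,0],[0,0,0],-0.1],
    [[0,0,-0.02],[0,0,0],-0.1],
    [[0,0,-0.05],[0,0,0],-0.1],
    [[0,0,-0.05],[0,0,0],-0.1],
    [[0,0,-0.04],[0,0,0],-0.1],
    [[0,0,0],[0,0,0],0.2],
    [[0,0,0],[0,0,0],0.2],
    [[0,0,0],[0,0,0],0.2],
  ],
)

```text
clock: 22.9
position: [0.5968, -0.2526, 0.1504]
ee_rot: [0.763, 0.647, -0.0, -0.0]
ft_force: [0.2, -0.4, 0.2]
grip_width: 0.596
grasp_force: 0.0
```

```bash
python3 -c "
from h import *
plan((*T['loupe'],.13),(*T['loupe'],.07))
c=snap('side','side5'); h=cv2.imread('pics/side5.png'); cv2.imwrite('pics/side5c.png',cv2.resize(h[130:240,200:400],None,fx=4,fy=4))"
```

```text
t 22.9 pos [ 0.5968 -0.2526  0.1504] yaw 1.406 z [-0.001  0.    -1.   ] j [ 0.84  0.53 -0.7   1.47  0.35  1.27 -0.06] w 0.5959691950824247 F 0.0
[ 0.4383 -0.0016  0.13  ] 7 rows of [ 0.0422 -0.0376  0.0039]
[ 0.4383 -0.0016  0.07  ] 2 rows of [-0.    0.    0.04]
```

View pics/side5c.png

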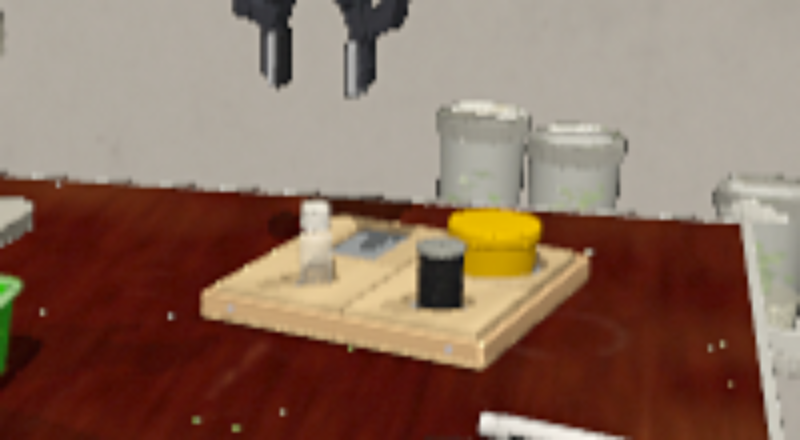

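Side view: vial, canister and tub all stand upright in their recesses. Now the loupe.

>>> move_arm(
  motion=[
    [[0.0422,-0.0376,0.0039],[0,0,0],0.2],
    [[0.0422,-0.0376,0.0039],[0,0,0],0.2],
    [[0.0422,-0.0376,0.0039],[0,0,0],0.2],
    [[0.0422,-0.0376,0.0039],[0,0,0],0.2],
    [[0.0422,-0.0376,0.0039],[0,0,0],0.2],
    [[0.0422,-0.0376,0.0039],[0,0,0],0.2],
    [[0.0422,-0.0376,0.0039],[0,0,0],0.2],
    [[0,0,0],[0,0,-0.138],0.2],
    [[0,0,0],[0,0,-0.138],0.2],
    [[0,0,0],[0,0,-0.138],0.2],
    [[0,0,0.03],[0,0,0],0.2],
    [[0,0,0.03],[0,0,0],0.2],
  ],
)

```text
clock: 24.15
position: [0.4389, -0.002, 0.0847]
ee_rot: [0.648, 0.761, -0.0, 0.0]
ft_force: [0.4, 0.1, -0.1]
grip_width: 0.6
grasp_force: 0.0
```

>>> move_arm(
  motion=[
    [[0,0,0],[0,0,0],0.2],
    [[0,0,0],[0,0,0],0.2],
    [[0,0,0],[0,0,0],0.2],
    [[0,0,0],[0,0,0],0.2],
  ],
)

```text
clock: 24.55
position: [0.4396, -0.0019, 0.0864]
ee_rot: [0.648, 0.761, 0.0, 0.001]
ft_force: [-0.2, -0.5, -0.2]
grip_width: 0.604
grasp_force: 0.0
```

```bash
python3 -c "
from h import *
plan((*T['loupe'],.03),(*T['loupe'],.004))"
```

```text
t 24.55 pos [ 0.4396 -0.0019  0.0864] yaw 1.7311 z [ 0.001 -0.    -1.   ] j [ 0.8   0.16 -0.94  2.06  0.16  0.99 -0.06] w 0.6035083397659556 F 0.0
[ 0.4383 -0.0016  0.03  ] 2 rows of [ 0.0003 -0.0009  0.0376]
[ 0.4383 -0.0016  0.004 ] 1 rows of [ 0.     -0.      0.0347]
```

>>> move_arm(
  motion=[
    [[0,-0.0018,0.03],[0,0,0],0.2],
    [[0,0,0.04],[0,0,0],0.2],
    [[0,0,0.02],[0,0,0],0.2],
    [[0,0,0.0195],[0,0,0],0.2],
    [[0,0,0],[0,0,0],0.2],
    [[0,0,0],[0,0,0],0.2],
    [[0,0,0],[0,0,0],-1],
    [[0,0,0],[0,0,0],-1],
    [[0,0,0],[0,0,0],-1],
    [[0,0,0],[0,0,0],-1],
    [[0,0,0],[0,0,0],-1],
    [[0,0,0],[0,0,0],-1],
  ],
  newtons=40,
)

```text
clock: 25.75
position: [0.4385, -0.0022, 0.0046]
ee_rot: [0.648, 0.761, 0.0, 0.001]
ft_force: [-2.6, -0.7, 8.9]
grip_width: 0.333
grasp_force: 38.1
```

>>> move_arm(
  motion=[
    [[0,0,-0.02],[0,0,0],-1],
    [[0,0,-0.05],[0,0,0],-1],
    [[0,0,-0.05],[0,0,0],-1],
    [[0,0,-0.05],[0,0,0],-1],
    [[0,0,0],[0,0,0.138],-1],
    [[0,0,0],[0,0,0.138],-1],
    [[0,0,0],[0,0,0.138],-1],
    [[0,0,0],[0,0,0],-1],
    [[0,0,0],[0,0,0],-1],
    [[0,0,0],[0,0,0],-1],
  ],
)

```text
clock: 26.75
position: [0.4376, -0.002, 0.131]
ee_rot: [0.762, 0.648, 0.0, 0.0]
ft_force: [-0.1, -0.1, -0.9]
grip_width: 0.33
grasp_force: 39.3
```

```bash
python3 -c "
from h import *
w=np.array([.1643,.9864]); q=np.array(T['loupeI'])-.004*w
plan((*q,.13),(*q,.06))
c=snap('side','side6'); h=cv2.imread('pics/side6.png'); cv2.imwrite('pics/side6c.png',cv2.resize(h[100:280,180:380],None,fx=3.3,fy=3.3))"
```

```text
t 26.75 pos [ 0.4376 -0.002   0.131 ] yaw 1.4086 z [ 0. -0. -1.] j [ 0.84  0.08 -0.95  2.02  0.07  1.08 -0.31] w 0.32995419118081704 F 39.31147002847865
[ 0.5824 -0.3506  0.13  ] 9 rows of [-0.0475  0.0295  0.0002]
[ 0.5824 -0.3506  0.06  ] 2 rows of [ 0.     -0.      0.0467]
```

View pics/side6c.png

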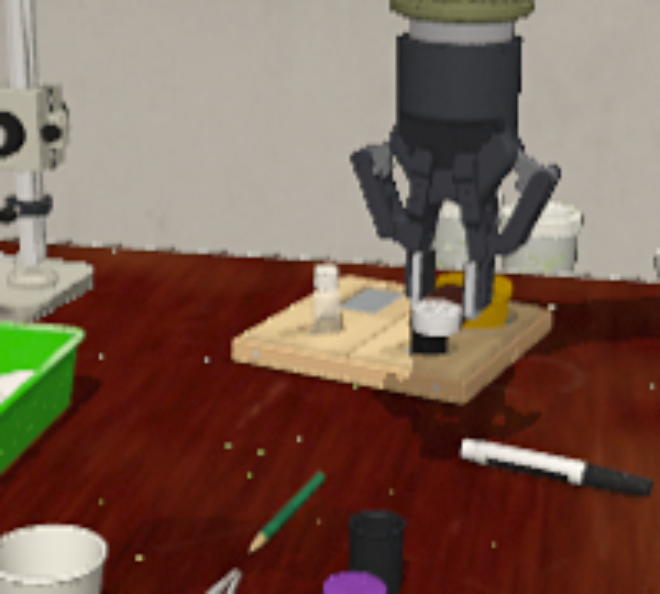

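The loupe is held level, its lens at about (312,196) in the full frame. Now I carry it over.

>>> move_arm(
  motion=[
    [[-0.0475,0.0295,0],[0,0,0],-1],
    [[-0.0475,0.0295,0],[0,0,0],-1],
    [[-0.0475,0.0295,0],[0,0,0],-1],
    [[-0.0475,0.0295,0],[0,0,0],-1],
    [[-0.0475,0.0295,0],[0,0,0],-1],
    [[-0.0475,0.0295,0],[0,0,0],-1],
    [[-0.0475,0.0295,0],[0,0,0],-1],
    [[-0.0475,0.0295,0],[0,0,0],-1],
    [[-0.0475,0.0295,0],[0,0,0],-1],
    [[0,0,0],[0,0,0],-1],
    [[0,0,0],[0,0,0],-1],
    [[0,0,0],[0,0,0],-1],
  ],
)

```text
clock: 28.0
position: [0.5816, -0.3496, 0.1307]
ee_rot: [0.762, 0.647, 0.0, -0.0]
ft_force: [1.4, 0.3, -0.6]
grip_width: 0.328
grasp_force: 39.3
```

>>> move_arm(
  motion=[
    [[0,0,0.04],[0,0,0],-1],
    [[0,0,0.04],[0,0,0],-1],
    [[0,0,0.02],[0,0,0],-1],
    [[0,0,0],[0,0,0],-1],
    [[0,0,0],[0,0,0],-1],
    [[0,0,0],[0,0,0],-1],
    [[0,0,0],[0,0,0],-1],
  ],
)

```text
clock: 28.7
position: [0.5822, -0.3512, 0.0575]
ee_rot: [0.763, 0.647, 0.0, 0.001]
ft_force: [-0.1, 0.4, -0.2]
grip_width: 0.326
grasp_force: 39.3
```

```bash
python3 -c "
from h import *
w=np.array([.1643,.9864]); q=np.array(T['loupeI'])-.004*w
plan((*q,.05),(*q,.0225))"
```

```text
t 28.7 pos [ 0.5822 -0.3512  0.0575] yaw 1.4061 z [ 0.002 -0.001 -1.   ] j [ 0.92  0.68 -0.65  1.45  0.43  1.15  0.04] w 0.3258728706090128 F 39.319808087311685
[ 0.5824 -0.3506  0.05  ] 1 rows of [0.0008 0.0001 0.01  ]
[ 0.5824 -0.3506  0.0225] 1 rows of [ 0.     -0.0001  0.0367]
```

>>> move_arm(
  motion=[
    [[0.0008,0,0.015],[0,0,0],-1],
    [[0,0,0.015],[0,0,0],-1],
    [[0,0,0.01],[0,0,0],-1],
    [[0,0,0.005],[0,0,0],-1],
    [[0,0,0],[0,0,0],-1],
    [[0,0,0],[0,0,0],-1],
    [[0,0,0],[0,0,0],-1],
    [[0,0,0],[0,0,0],-1],
  ],
)

```text
clock: 29.5
position: [0.5815, -0.3503, 0.022]
ee_rot: [0.763, 0.647, -0.0, -0.0]
ft_force: [-1.7, 0.9, 1.7]
grip_width: 0.327
grasp_force: 40.0
```

>>> move_arm(
  motion=[
    [[0,0,0],[0,0,0],-0.1],
    [[0,0,0],[0,0,0],-0.1],
    [[0,0,0],[0,0,0],-0.1],
    [[0,0,0],[0,0,0],-0.1],
    [[0,0,-0.02],[0,0,0],-0.1],
    [[0,0,-0.05],[0,0,0],-0.1],
    [[0,0,-0.06],[0,0,0],-0.1],
    [[0,0,-0.06],[0,0,0],-0.1],
    [[0,0,0],[0,0,0],-0.1],
  ],
)

```text
clock: 30.4
position: [0.5848, -0.3512, 0.1735]
ee_rot: [0.763, 0.647, 0.002, 0.005]
ft_force: [1.0, -0.5, -0.6]
grip_width: 0.445
grasp_force: 0.0
```

>>> move_arm(
  motion=[
    [[0.06,0,0],[0,0,0],-0.1],
    [[0.06,0,0],[0,0,0],-0.1],
    [[0.06,0,0],[0,0,0],-0.1],
    [[0.06,0,0],[0,0,0],-0.1],
    [[0.06,0,0],[0,0,0],-0.1],
    [[0.06,0,0],[0,0,0],-0.1],
    [[0.06,0,0],[0,0,0],-0.1],
    [[0.06,0,0],[0,0,0],-0.1],
    [[0,0,0],[0,0,0],-0.1],
    [[0,0,0],[0,0,0],-0.1],
    [[0,0,0],[0,0,0],-0.1],
  ],
)

```text
clock: 31.5
position: [0.6407, 0.0034, 0.1651]
ee_rot: [0.763, 0.646, -0.0, 0.001]
ft_force: [0.2, -0.8, 1.0]
grip_width: 0.451
grasp_force: 0.0
```

```bash
python3 -c "
from h import *
c=snap('top','top7'); s=snap('side','side7')
a=cv2.resize(cv2.imread('pics/top7.png')[155:268,328:442],(560,560)); b=cv2.imread('pics/side7.png')[170:240,230:370]; b=cv2.resize(b,(240,560*0+120)); 
cv2.imwrite('pics/fin.png',a)
for n,z in dict(vialI=.074,canI=.062,tubI=.053,loupeI=.031).items(): print(n,np.round(proj(c,(*T[n],z)),1),'crop',np.round((np.array(proj(c,(*T[n],z)))-[328,155])*[560/114,560/113]))
im=c['pixels'];H=cv2.cvtColor(im,cv2.COLOR_RGB2HSV).astype(int)
def cen(m,b,z,n):
    u0,v0,u1,v1=b; k=np.zeros(m.shape,bool);k[v0:v1,u0:u1]=m[v0:v1,u0:u1];k=k.astype(np.uint8)
    N,l,st,ce=cv2.connectedComponentsWithStats(k); i=1+st[1:,4].argmax(); print(n,st[i,4],ce[i].round(1),ray(c,*ce[i],z)[:2].round(4))
S=H[...,1];V=H[...,2]
cen((H[...,0]>15)&(H[...,0]<35)&(S>150)&(V>120),(380,205,430,255),.053,'tub')
cen((S<70)&(V>100),(150,176,180,210),.065,'beaker'); cen((S<130)&(V<70),(208,240,228,262),.044,'open')"
```

```text
vialI [374.6 185.5] crop [229. 151.]
canI [368.3 224.3] crop [198. 343.]
tubI [405.7 230.7] crop [382. 375.]
loupeI [407.5 194.3] crop [391. 195.]
tub 365 [404.9 230.3] [ 0.4903 -0.3292]
beaker 597 [162.  192.3] [0.5866 0.2669]
open 157 [217.1 250.4] [0.4441 0.1336]
```

View pics/fin.png

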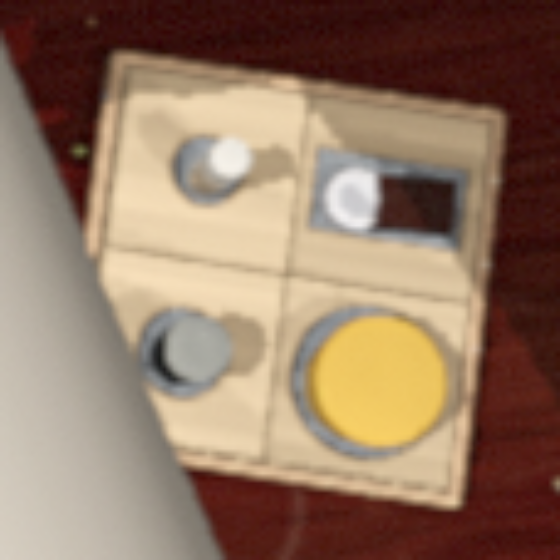

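View pics/side7.png

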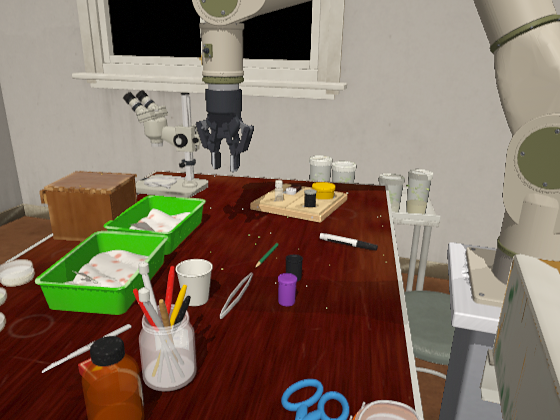

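The top view shows vial (230,157), canister (197,345), loupe (390,200) and tub (380,380) in the crop, each within about 3 mm of its recess centre. The side view shows the beaker and open canister standing, and the top view has them where they began. The arm is clear.

```bash
python3 -c "
from h import *
print(order.hand_in())"
```

```text
the job is handed in; nothing more can be done
None
```

The kit is packed and handed in at about 31.6 s of 115 s. Vial, lidded canister, tub and loupe each sit in their own recess, within about 3 mm of centre by the last pictures, and the beaker and open canister were not moved; the hand-in gave no verdict.

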